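# Clock the brass hose elbow in the vice

### The arm

A 7-joint arm with a two-finger parallel gripper is mounted at the origin on the work surface. World frame = base frame: x ahead of the robot, y to its left, z up, the work surface at z = 0. Lengths are in mm, angles in degrees, forces in N, time in s.
With the tool pointing down it reaches from about 350 to 900 mm from the base axis. Payload 8.1 kg.
Tool frame: the origin (TCP) lies between the finger pads; the fingertips stand ctrl.tcp_to_tips ahead of it and the grasp point (between the pads) lies 3 mm ahead of it (ctrl.tcp_to_tips is the distance from the TCP to the fingertips, in mm); y points along the fingers, x is the direction in which the jaws open and shut, and the axes are right-handed (so a half turn about y gives the same grasp; the last joint's range is limited). The gripper opens to 85 mm and grips with 20 to 120 N. Pads are 22 mm wide; open, the fingers measure 114 mm over their backs; the gripper's body (76 mm by 85 mm) begins 54 mm behind the grasp point. The pads swing forward as they close: fully open they stand 13 mm farther back than shut.
Start: joints at [-75.035, 24.895, 1.432, 90.138, -0.665, 64.973, -4.303], TCP at [222.42, 584.097, 253.323] pointing down, gripper open.
Joint ranges: [-149.89, 149.89], [-25.12, 119.58], [-72.63, 75.52], [4.76, 147.25], [-75.54, 255.54], [6.69, 114.76], [-157.13, 157.13]. Speed limits (degrees/s): [127.2, 127.2, 172.46, 172.46, 180, 180, 180].

### API

Orientations are given as a 3x3 rotation matrix whose columns are the frame's x, y, z axes.
In Python, from station import ctrl gives the robot as it stands.
- The arm moves only by the shell command python3 -m inch 'ROWS' [OPENING] [FORCE]. ROWS is JSON, a list of rows, each a list of 2 entries, a list of its own where there are three numbers: the shift along the tool's x, y, z in mm, then the turn, a rotation vector about the tool's x, y, z in rad. In form: [[[x, y, z], [ax, ay, az]], ...]. A call has 1 to 20 rows; each row is the pose to reach, as a shift and turn from the pose commanded when the call began, along the tool's axes at that moment; what a row does not reach only later rows make up. A row lasts 1/12 s, in which the tool goes at most 41.7 mm and 7.16 degrees, less where a joint would pass 70% of its speed; a pose out of reach is approached as far as the arm can. A call with a gripper value outside its range is refused whole. OPENING is the opening, from 0 (shut) to 1 (fully open), set as the call begins (- or left out, the last holds). The fingers move at their own pace and stop on an object; FORCE is the grip in N (left out, the last holds). Time passes only in rows, so rows that repeat a pose let the fingers close. It gives the time, the measured TCP pose, the force and the opening at its end, in the units of the state.
- ctrl.read_state(): the state, without advancing time (a new reading comes with each control period).
- ctrl.grab_frame(name): name is "scene" or "top" or "wrist"; returns the picture (384x512x3 uint8, blue, green, red); there is no depth.
- ctrl.calibration(name): a dict with "mtx" (3x3 intrinsics, pixels), "dist" ([k1, k2, p1, p2, k3] as OpenCV has them; the pictures are not rectified), "world_to_cam" (4x4, takes a point from world to camera coordinates); the wrist camera has in their place "T_tool_cam" (4x4, takes a point from camera to tool coordinates, whose origin is the TCP and whose axes are the tool frame's). Camera axes: x right, y down, z forward; pixel columns grow to the right and rows downward; lengths in mm; the calibration is good to about 2 mm. A picture is of the moment at which its call begins: read the wrist's pose just before it. calibration takes no time and is no camera call.
- ctrl.close_job(): hands the job in, once; it reports no verdict.
The state is a dict: "time_s": time; "joints": joint angles; "qvel": joint speeds; "joint_torque": joint torques, N m; "tcp_pos": TCP position; "tcp_rot": TCP orientation; "wrist_force": force on the tool from outside, world axes, zero at the start; "wrist_torque": the same for the moment, N m; "finger_gap": finger opening in mm.
Only numpy, scipy, OpenCV 4.12 (cv2) and the standard library are available. Lean on these libraries where they do the work, as an engineer would, in place of code of your own. Each camera call takes 0.05 s, during which the arm holds its last target.

### The job

The brass elbow has been started by hand in the fitting clamped in its vice. Screw it in clockwise (seen from above) until it goes stiff on its seal, then carry on just until its barbed outlet points along the red stripe of that vice, stop there without backing it off, and let go. Do not turn the dark iron elbow in the other vice.

Things in the scene. Friction and masses are not known exactly. Their poses are not given: they have to be found in the camera images.
- brass_elbow (a joint): Brass elbow's turn on its easy thread (rad), 0 to 0.8, growing clockwise seen from above; starts at 0 to 0.4. Turns with 0.03 N m. At 0.8 it is on its seal: the value stays 0.8 while the elbow turns on stiffly (0.25 N m), 0.25 to 0.35 rad more to the stripe; it can be forced 0.5 rad past. Turned back, it loosens at once and the value falls. It stays where left, at constant height.
- brass_grip (a point): Centre of the brass elbow's square body, on its upright turning axis, 108 mm above the bench; z up, x along the level outlet, which ends 62 mm from the axis (20 mm thick). Body 24 mm wide (y), 26 mm (x), 36 mm high: grip the 24 mm from above. 12 mm of 19 mm thick shank below it, then the green seal ring and brass fitting in a fixed blue vice, jaws 60 mm high, 90 mm wide.
- mark (a point): On the red stripe (8 mm wide) of the brass elbow's vice, 75 mm from the elbow's axis, 19 mm above the bench. z up, x outwards along the stripe, straight away from the elbow's axis. The stripe also crosses the jaw's top. When finished, the outlet lies over the stripe and points the same way as this x.
- iron_outlet (a point): Tip of the outlet of the dark grey iron elbow in the other, like vice, 62 mm from its upright axis and 108 mm above the bench; x points out along the outlet. It is the same shape as the brass one, and is to be left as it is.
Things that resemble listed ones, but are neither listed nor needed, are in the scene too. Leave any orange or purple look-alike of the part that bears brass_elbow alone.

How it is judged:
By the outcome, as a careful person would: the job done as asked, in the order asked, and still so for the second after the job is handed in, with the robot touching nothing.
It also fails if it takes over 32 s, if anything falls off the work surface, if the arm or the gripper's body presses on something with over 40 N, if the wrist force passes 120 N, or if a joint passes its speed limit or range.

## Working session

There is one attempt and no reset: what is moved stays moved. The work goes in short steps, Python scripts to look and compute and a shell command to move; the robot and the scene stay as the last step left them, time stands still between calls to the robot, and variables do not carry over. Pictures are saved under pics/ and viewed, and the job is handed in when it is done.

```bash
ls; mkdir -p pics; python3 - <<'E'
from station import ctrl
import cv2,numpy as np
np.set_printoptions(precision=3,suppress=True)
s=ctrl.read_state(); print(s['time_s'],s['tcp_pos'],s['tcp_rot'],s['finger_gap'],ctrl.tcp_to_tips)
for n in ['scene','top','wrist']:
    im=ctrl.grab_frame(n); cv2.imwrite(f'pics/{n}0.png',im)
    print(n,ctrl.calibration(n))
E
```

```text
pics
0.0 [222.256 583.65  252.551] [[ 0.356 -0.    -0.935]
 [ 0.935 -0.001  0.356]
 [-0.002 -1.    -0.   ]] 85.35069486236502 22.0
scene {'mtx': array([[399.519,   0.   , 250.418],
       [  0.   , 399.519, 187.451],
       [  0.   ,   0.   ,   1.   ]]), 'dist': array([-0.04,  0.  ,  0.  ,  0.  ,  0.  ]), 'world_to_cam': array([[  -0.329,    0.944,   -0.002,  133.561],
       [   0.784,    0.272,   -0.558, -304.368],
       [  -0.526,   -0.185,   -0.83 , 1165.325],
       [   0.   ,    0.   ,    0.   ,    1.   ]])}
top {'mtx': array([[417.795,   0.   , 261.104],
       [  0.   , 417.795, 195.691],
       [  0.   ,   0.   ,   1.   ]]), 'dist': array([-0.085,  0.   ,  0.   ,  0.   ,  0.   ]), 'world_to_cam': array([[ -0.027,  -0.999,   0.028,  33.5  ],
       [ -0.996,   0.025,  -0.084, 468.695],
       [  0.083,  -0.03 ,  -0.996, 930.712],
       [  0.   ,   0.   ,   0.   ,   1.   ]])}
wrist {'mtx': array([[281.809,   0.   , 258.162],
       [  0.   , 281.809, 192.234],
       [  0.   ,   0.   ,   1.   ]]), 'dist': array([-0.036,  0.   ,  0.   ,  0.   ,  0.   ]), 'T_tool_cam': array([[   1.   ,   -0.001,    0.   ,    0.564],
       [  -0.001,   -0.265,    0.964, -119.96 ],
       [  -0.   ,   -0.964,   -0.265,   67.267],
       [   0.   ,    0.   ,    0.   ,    1.   ]])}
```

View pics/scene0.png

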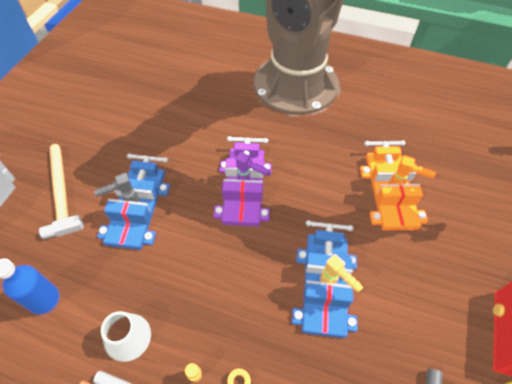

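View pics/top0.png

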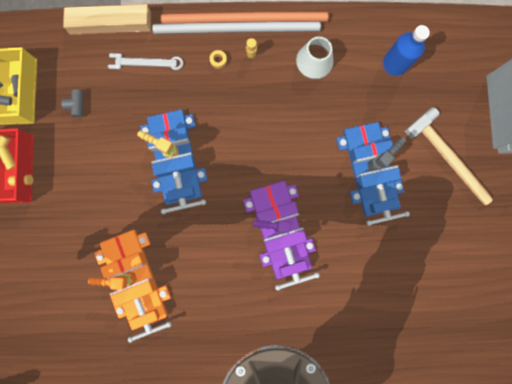

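View pics/wrist0.png

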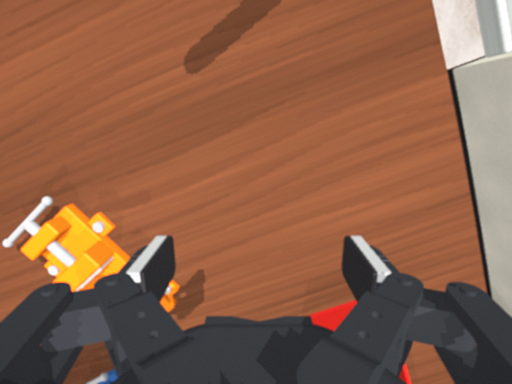

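Candidates (top image): the brass elbow is at (160,143) in a blue vice. The iron elbow is at (385,157) in a blue vice, the orange look-alike at (112,282) and the purple at (278,222). There are also loose brass bits at (250,48) and in the red bin at (8,155). I choose (160,143) and will check it in a close crop.

```bash
python3 - <<'E'
import cv2,numpy as np
a=cv2.imread('pics/top0.png')[95:220,115:225]; b=cv2.imread('pics/scene0.png')[215:345,280:380]
a=cv2.resize(a,(396,450),interpolation=cv2.INTER_CUBIC)
b=cv2.resize(b,(390,450),interpolation=cv2.INTER_CUBIC)
cv2.imwrite('pics/crop0.png',np.hstack([a,b]))
E
```

```text
(no output)
```

View pics/crop0.png

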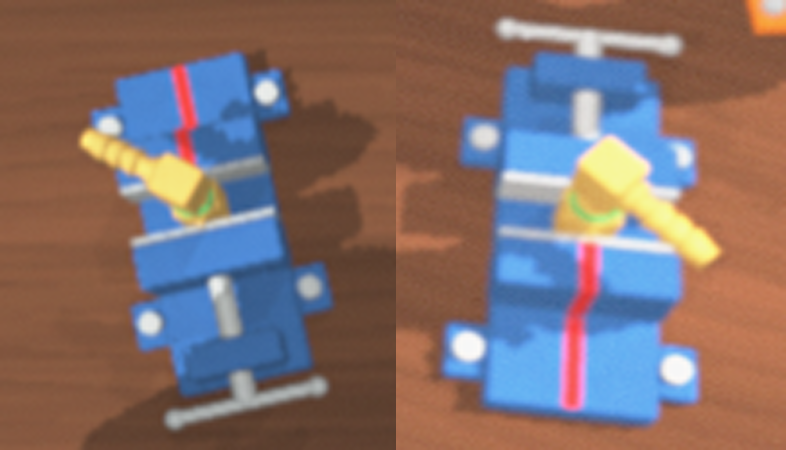

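```bash
cat > h.py <<'E'
import cv2,numpy as np
from station import ctrl
np.set_printoptions(precision=3,suppress=True)
def ray(n,uv,st=None):
    c=ctrl.calibration(n)
    p=cv2.undistortPoints(np.array(uv,float).reshape(-1,1,2),c['mtx'],c['dist'])[:,0]
    d=np.c_[p,np.ones(len(p))]
    if n=='wrist':
        T=np.eye(4);T[:3,:3]=st['tcp_rot'];T[:3,3]=st['tcp_pos'];M=T@c['T_tool_cam']
    else: M=np.linalg.inv(c['world_to_cam'])
    return M[:3,3],d@M[:3,:3].T
def onz(n,uv,z,st=None):
    o,d=ray(n,uv,st); return o+d*((z-o[2])/d[:,2])[:,None]
def tri(a,b):
    (o1,d1),(o2,d2)=a,b
    d1=d1[0];d2=d2[0]
    t=np.linalg.lstsq(np.c_[d1,-d2],o2-o1,rcond=None)[0]
    p,q=o1+t[0]*d1,o2+t[1]*d2
    return (p+q)/2,np.linalg.norm(p-q)
def brass(im):
    h=cv2.cvtColor(im,cv2.COLOR_BGR2HSV); return cv2.inRange(h,(18,80,90),(32,255,255))
def red(im):
    h=cv2.cvtColor(im,cv2.COLOR_BGR2HSV); return cv2.inRange(h,(0,150,120),(6,255,255))|cv2.inRange(h,(168,120,120),(180,255,255))
E
python3 - <<'E'
from h import *
R={'top':(130,105,215,185),'scene':(285,220,375,340)}
for n,(x0,y0,x1,y1) in R.items():
    im=cv2.imread(f'pics/{n}0.png')
    for f in (brass,red):
        m=f(im); k=np.zeros_like(m);k[y0:y1,x0:x1]=m[y0:y1,x0:x1]
        nn,l,s,c=cv2.connectedComponentsWithStats(k)
        for i in range(1,nn):
            if s[i,4]>8:
                print(n,f.__name__,s[i],c[i])
                if f is red:
                    ys,xs=np.where(l==i); 
                    for z in (19,60):
                        P=onz(n,np.c_[xs,ys],z); g=P.mean(0); u=np.linalg.svd(P-g)[2][0]; u*=np.sign(u[0]); print('  z',z,g,'ang',np.degrees(np.arctan2(u[1],u[0])))
                else:
                    ys,xs=np.where(l==i); print(cv2.minAreaRect(np.c_[xs,ys].astype(np.float32)))
E
```

```text
top brass [137 131  41  27 382] [159.408 143.673]
((158.22738647460938, 142.01589965820312), (44.439476013183594, 14.020639419555664), 36.469234466552734)
top red [163 113   7  27  94] [165.84 125.84]
  z 19 [636.696 236.651  19.   ] ang 4.624586746818569
  z 60 [626.035 228.545  60.   ] ang 4.624586746818564
scene brass [322 256  41  36 574] [339.138 273.613]
((340.0000305175781, 279.5000305175781), (43.133514404296875, 26.16295051574707), 45.0)
scene red [323 286   9  47 174] [326.54  307.966]
  z 19 [621.547 233.059  19.   ] ang 6.44751213603639
  z 60 [635.98  229.846  60.   ] ang 6.447512136036387
```

```bash
python3 - <<'E'
from h import *
for n,x0,x1,segs in [('top',155,180,[(113,129,19),(133,142,60)]),('scene',315,335,[(286,297,60),(308,332,19)])]:
    im=cv2.imread(f'pics/{n}0.png');m=red(im)
    for a,b,z in segs:
        k=m[a:b,x0:x1]; ys,xs=np.where(k>0); uv=np.c_[xs+x0,ys+a]
        P=onz(n,uv,z);g=P.mean(0);u=np.linalg.svd(P-g)[2][0];u*=np.sign(u[0])
        print(n,z,g,'ang',np.degrees(np.arctan2(u[1],u[0])),P[:,0].min(),P[:,0].max())
    # column centres
    print([(r,round(x0+np.where(m[r,x0:x1]>0)[0].mean(),1)) for r in range(105,345) if m[r,x0:x1].any()])
# triangulate body top corners etc: tip and body
tip=tri(ray('top',[[138.5,132.5]]),ray('scene',[[360.5,286]])); print('tip',tip)
print('tip z108',onz('top',[[138.5,132.5]],108),onz('scene',[[360.5,286]],108))
print('topface z126', onz('top',[[115+176/3.6,95+179/3.6]],126), onz('scene',[[280+612/3.9-396/3.9,215+165/3.46]],126))
E
```

```text
top 19 [649.232 237.252  19.   ] ang 11.909783533533027 631.4221503286501 667.2794705982755
top 60 [603.782 227.849  60.   ] ang 22.096510738631757 596.2595977677752 609.966556075918
[(113, np.float64(164.0)), (114, np.float64(164.0)), (115, np.float64(164.5)), (116, np.float64(164.5)), (117, np.float64(165.0)), (118, np.float64(165.0)), (119, np.float64(165.5)), (120, np.float64(165.5)), (121, np.float64(165.5)), (122, np.float64(166.0)), (123, np.float64(166.0)), (124, np.float64(166.5)), (125, np.float64(166.5)), (126, np.float64(166.5)), (127, np.float64(167.0)), (128, np.float64(167.0)), (129, np.float64(167.5)), (130, np.float64(167.0)), (131, np.float64(165.5)), (132, np.float64(165.5)), (133, np.float64(165.5)), (134, np.float64(165.5)), (135, np.float64(166.0)), (136, np.float64(166.0)), (137, np.float64(166.5)), (138, np.float64(167.0)), (139, np.float64(167.5))]
scene 60 [603.928 226.513  60.   ] ang 9.060063120286483 592.8379150508766 613.8792371801121
scene 19 [644.811 235.482  19.   ] ang 10.881506757006925 621.7936128411511 667.4082995422406
[(286, np.float64(329.0)), 
[... 699 characters left out ...]
), (314, np.float64(325.0)), (315, np.float64(325.0)), (316, np.float64(325.0)), (317, np.float64(325.0)), (318, np.float64(325.0)), (319, np.float64(325.0)), (320, np.float64(325.0)), (321, np.float64(325.0)), (322, np.float64(325.0)), (323, np.float64(325.0)), (324, np.float64(325.0)), (325, np.float64(325.0)), (326, np.float64(325.0)), (327, np.float64(324.5)), (328, np.float64(324.5)), (329, np.float64(324.5)), (330, np.float64(324.5)), (331, np.float64(324.5)), (332, np.float64(324.5))]
tip (array([598.702, 273.675, 117.111]), np.float64(0.7045817107457472))
tip z108 [[600.897 276.446 108.   ]] [[594.819 274.681 108.   ]]
topface z126 [[569.623 219.576 126.   ]] [[574.06 220.82 126.  ]]
```

The crop confirms a brass elbow with a green seal in a blue vice with a red stripe. From the views, the axis is at about (572,220) and the outlet points at about 65°, with its tip 61 mm out (62 expected). The stripe is at about 12°, so there is about 0.92 rad to go. I'll move above it with the jaws across the 24 mm width.

```bash
python3 -m inch '[[[-215,0,-456],[0,1.65,0]],[[-215,0,-456],[0,1.65,0]],[[-215,0,-456],[0,1.65,0]],[[-215,0,-456],[0,1.65,0]],[[-215,0,-456],[0,1.65,0]],[[-215,0,-456],[0,1.65,0]],[[-215,0,-456],[0,1.65,0]],[[-215,0,-456],[0,1.65,0]],[[-215,0,-456],[0,1.65,0]],[[-215,0,-456],[0,1.65,0]],[[-215,0,-456],[0,1.65,0]],[[-215,0,-456],[0,1.65,0]],[[-215,0,-456],[0,1.65,0]],[[-215,0,-456],[0,1.65,0]],[[-215,0,-456],[0,1.65,0]],[[-215,0,-456],[0,1.65,0]],[[-215,0,-456],[0,1.65,0]]]' 1 60
python3 - <<'E'
from h import *
import pickle
s=ctrl.read_state(); im=ctrl.grab_frame('wrist'); cv2.imwrite('pics/wrist1.png',im)
pickle.dump(s,open('s1.pkl','wb')); print(s['time_s'],s['tcp_pos'],s['tcp_rot'],s['joints'])
E
```

```text
time_s: 1.57
tcp_pos: [571.1, 222.5, 253.1]
tcp_rot: [[0.906, -0.001, 0.424], [-0.424, 0.001, 0.906], [-0.001, -1.0, 0.0]]
wrist_force: [-0.2, 0.2, 0.0]
finger_gap: 85.1
1.5667 [571.058 222.505 253.125] [[ 0.906 -0.001  0.424]
 [-0.424  0.001  0.906]
 [-0.001 -1.     0.   ]] [-46.653  25.272  29.749  93.661 -13.602  64.718 -38.503]
```

View pics/wrist1.png

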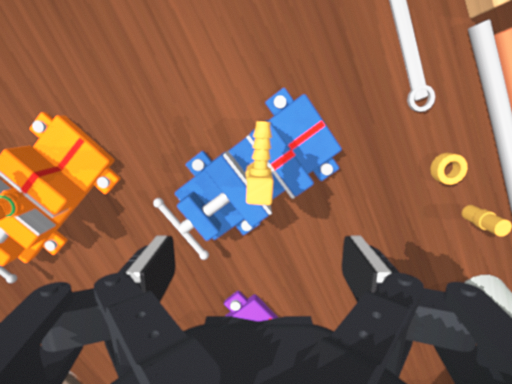

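```bash
python3 - <<'E'
from h import *
import pickle
s=pickle.load(open('s1.pkl','rb'))
im=cv2.imread('pics/wrist1.png')
cv2.imwrite('pics/crop1.png',cv2.resize(im[105:225,220:350],None,fx=5,fy=5,interpolation=cv2.INTER_CUBIC)[:600])
m=brass(im)
for r in range(118,210,2):
    x=np.where(m[r,235:290]>0)[0]
    if len(x): print(r,x.min()+235,x.max()+235,end=' | ')
mr=red(im); mr[:,:270]=0;mr[:,330:]=0;mr[:115]=0;mr[180:]=0
print(); print([(c,round(np.where(mr[:,c]>0)[0].mean(),1)) for c in range(270,330,3) if mr[:,c].any()])
E
```

```text
122 256 267 | 124 256 268 | 126 256 268 | 128 255 268 | 130 255 268 | 132 255 269 | 134 254 269 | 136 254 269 | 138 256 268 | 140 255 268 | 142 254 268 | 144 254 268 | 146 253 269 | 148 255 268 | 150 255 267 | 152 254 267 | 154 254 267 | 156 253 268 | 158 253 268 | 160 255 266 | 162 254 266 | 164 252 266 | 166 249 266 | 168 248 268 | 170 247 270 | 172 246 270 | 174 246 270 | 176 246 270 | 178 246 271 | 180 247 271 | 182 247 272 | 184 247 271 | 186 247 271 | 188 247 271 | 190 247 271 | 192 247 271 | 194 247 271 | 196 247 271 | 198 247 271 | 200 247 271 | 202 247 271 | 204 261 269 | 
[(273, np.float64(164.5)), (276, np.float64(164.0)), (279, np.float64(162.0)), (282, np.float64(160.0)), (285, np.float64(158.0)), (288, np.float64(155.0)), (291, np.float64(150.0)), (294, np.float64(145.7)), (297, np.float64(141.5)), (300, np.float64(139.5)), (303, np.float64(137.5)), (306, np.float64(135.0)), (309, np.float64(132.5)), (312, np.float64(130.5)), (315, np.float64(128.5)), (318, np.float64(126.5)), (321, np.float64(124.0)), (324, np.float64(124.0))]
```

View pics/crop1.png

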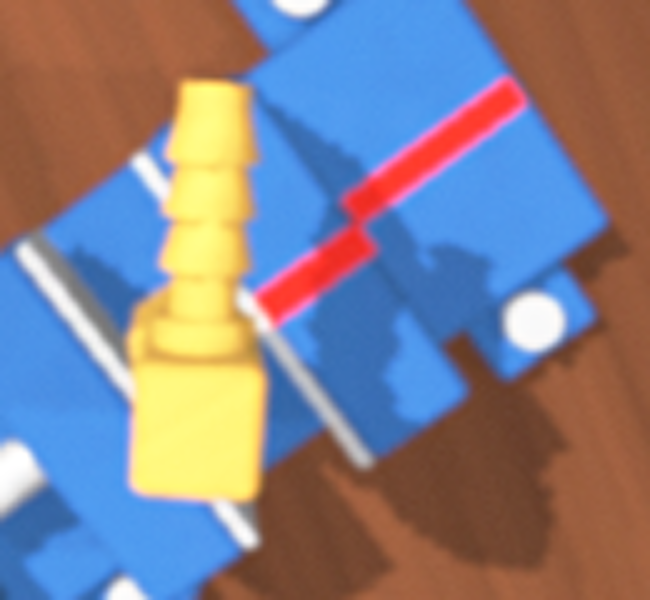

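```bash
python3 - <<'E'
from h import *
import pickle
s=pickle.load(open('s1.pkl','rb'))
T=lambda uv,z:onz('wrist',uv,z,s)
c=T([[259.2,190.5]],126)[0]; print('body',c)
corn=T([[246.5,177.5],[272,178.5],[272,204.5],[246.5,203.5]],126);print(corn,np.linalg.norm(np.diff(corn,axis=0),axis=1))
o=T([[262,122],[262,134],[261.5,146],[261,157]],112);print('outlet',o); 
u=np.polyfit(o[:,0]-c[0],o[:,1]-c[1],1);print(np.degrees(np.arctan(u[0])),u)
t=T([[262,121]],108)[0];print('dir',np.degrees(np.arctan2(*(t-c)[[1,0]])),np.linalg.norm((t-c)[:2]))
a=T([(276,164),(279,162),(282,160),(285,158),(288,155.5)],60); b=T([(297,141.5),(300,139.5),(303,137.5),(306,135),(309,132.5),(312,130.5),(315,128.5),(318,126.5)],19)
for P in (a,b):
    g=P.mean(0);w=np.linalg.svd(P-g)[2][0];print(g,np.degrees(np.arctan(w[1]/w[0])), 'from body',np.degrees(np.arctan2(*(g-c)[[1,0]])))
print('tool x deg',np.degrees(np.arctan2(s['tcp_rot'][1][0],s['tcp_rot'][0][0])))
d=(c-s['tcp_pos'])@np.array(s['tcp_rot']);print('shift tool',d)
E
```

```text
body [572.092 223.638 126.   ]
[[566.891 239.397 126.   ]
 [587.215 228.865 126.   ]
 [577.112 206.562 126.   ]
 [556.278 217.382 126.   ]] [22.89  24.485 23.477]
outlet [[599.885 277.051 112.   ]
 [595.399 267.394 112.   ]
 [590.405 257.735 112.   ]
 [585.699 248.718 112.   ]]
63.31616568026654 [ 1.99  -2.209]
dir 62.499021918625935 61.01187245525257
[602.801 228.839  60.   ] 10.502662033156836 from body 9.61209010785828
[644.851 237.834  19.   ] 11.448333936059722 from body 11.039733285480096
tool x deg -25.087334957039545
shift tool [  0.58  127.125   1.438]
```

The body is at (572,223), the outlet at about 63.3° and the stripe at about 11.5°, so there is about 0.90 rad to turn. I'll align, descend and grip.

```bash
python3 -m inch '[[[0.6,35,1.2],[0,0.027,0]],[[0.6,70,1.2],[0,0.027,0]],[[0.6,100,1.2],[0,0.027,0]],[[0.6,125,1.2],[0,0.027,0]],[[0.6,143,1.2],[0,0.027,0]],[[0.6,143,1.2],[0,0.027,0]],[[0.6,143,1.2],[0,0.027,0]]]' 1 60
python3 -m inch '[[[0,0,0],[0,0,0]],[[0,0,0],[0,0,0]],[[0,0,0],[0,0,0]],[[0,0,0],[0,0,0]],[[0,0,0],[0,0,0]],[[0,0,0],[0,0,0]],[[0,0,0],[0,0,0]],[[0,0,0],[0,0,0]]]' 0 60
python3 - <<'E'
from h import *
s=ctrl.read_state(); 
for k in ('time_s','tcp_pos','tcp_rot','joints','wrist_force','wrist_torque','finger_gap'): print(k,np.array(s[k]))
im=ctrl.grab_frame('wrist'); cv2.imwrite('pics/wrist2.png',im)
E
```

```text
time_s: 2.2
tcp_pos: [572.3, 222.2, 110.0]
tcp_rot: [[0.892, -0.002, 0.451], [-0.451, -0.0, 0.892], [-0.001, -1.0, -0.001]]
wrist_force: [0.1, -0.6, 0.4]
finger_gap: 85.4
time_s: 2.87
tcp_pos: [572.5, 222.4, 111.2]
tcp_rot: [[0.892, -0.001, 0.452], [-0.452, 0.001, 0.892], [-0.001, -1.0, 0.001]]
wrist_force: [-5.5, -0.5, 9.0]
finger_gap: 23.3
time_s 2.8667
tcp_pos [572.461 222.358 111.245]
tcp_rot [[ 0.892 -0.001  0.452]
 [-0.452  0.001  0.892]
 [-0.001 -1.     0.001]]
joints [-43.765  33.976  26.143 101.982 -19.309  48.518 -35.449]
wrist_force [-5.532 -0.543  8.951]
wrist_torque [ 0.113  1.118 -0.028]
finger_gap 23.332518541926433
```

View pics/wrist2.png

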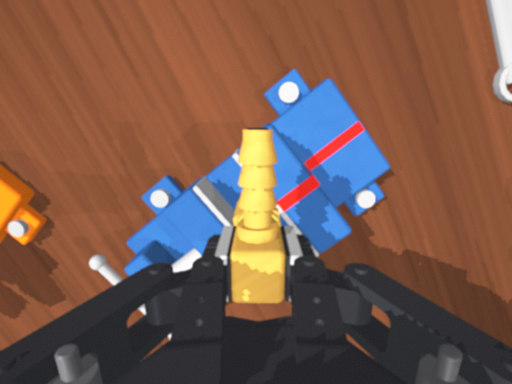

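The grip is good at 23.3 mm, with the outlet aligned with tool z (63.1°). I'll turn clockwise in steps and watch the torque.

```bash
python3 -m inch '[[[0,0,0],[0,0.05,0]],[[0,0,0],[0,0.12,0]],[[0,0,0],[0,0.2,0]],[[0,0,0],[0,0.28,0]],[[0,0,0],[0,0.36,0]],[[0,0,0],[0,0.42,0]],[[0,0,0],[0,0.45,0]],[[0,0,0],[0,0.45,0]]]' 0 90
cat > st.py <<'E'
from h import *
s=ctrl.read_state(); R=np.array(s['tcp_rot'])
print(s['time_s'],'zdeg',np.degrees(np.arctan2(R[1,2],R[0,2])),'F',s['wrist_force'],'T',s['wrist_torque'],s['finger_gap'],'J',s['joints'],s['tcp_pos'])
E
python3 st.py
```

```text
time_s: 3.58
tcp_pos: [572.7, 222.1, 111.3]
tcp_rot: [[0.604, -0.001, 0.797], [-0.797, 0.001, 0.604], [-0.001, -1.0, 0.0]]
wrist_force: [-5.5, -1.0, 11.4]
finger_gap: 23.0
3.5833 zdeg 37.1846374844643 F [-5.508 -1.048 11.432] T [-0.158  1.139 -0.005] 22.974866900990136 J [-48.307  35.398  33.366 102.366 -24.769  49.707 -56.276] [572.654 222.061 111.32 ]
```

Smooth so far. I'll take about 0.30 more, to around 0.75 of 0.90, then look.

```bash
python3 -m inch '[[[0,0,0],[0,0.06,0]],[[0,0,0],[0,0.12,0]],[[0,0,0],[0,0.15,0]],[[0,0,0],[0,0.15,0]]]'; python3 st.py
python3 -m inch '[[[0,0,0],[0,0.05,0]],[[0,0,0],[0,0.1,0]],[[0,0,0],[0,0.15,0]],[[0,0,0],[0,0.15,0]]]'; python3 st.py
python3 - <<'E'
from h import *
import pickle
s=ctrl.read_state()
pickle.dump(s,open('s3.pkl','wb'))
for n in ('wrist','top','scene'): cv2.imwrite(f'pics/{n}3.png',ctrl.grab_frame(n))
a=cv2.imread('pics/wrist3.png')[90:320,150:400]
cv2.imwrite('pics/crop3.png',cv2.resize(a,None,fx=2.6,fy=2.6,interpolation=cv2.INTER_CUBIC))
E
```

```text
time_s: 3.92
tcp_pos: [572.6, 221.9, 111.3]
tcp_rot: [[0.479, -0.001, 0.878], [-0.878, 0.001, 0.479], [-0.001, -1.0, -0.0]]
wrist_force: [-5.7, -0.7, 10.5]
finger_gap: 23.2
3.9167 zdeg 28.595512355982677 F [-5.737 -0.726 10.45 ] T [-0.241  1.097 -0.01 ] 23.20954715544981 J [-49.75   35.974  35.745 102.491 -26.598  50.21  -63.157] [572.648 221.915 111.291]
time_s: 4.25
tcp_pos: [572.7, 221.8, 111.3]
tcp_rot: [[0.341, -0.001, 0.94], [-0.94, 0.001, 0.341], [-0.001, -1.0, -0.0]]
wrist_force: [-4.8, -0.8, 11.3]
finger_gap: 23.1
4.25 zdeg 19.949310596388443 F [-4.794 -0.839 11.313] T [-0.272  1.114  0.112] 23.121760378547872 J [-51.173  36.605  38.134 102.609 -28.448  50.772 -70.081] [572.681 221.814 111.306]
```

View pics/crop3.png

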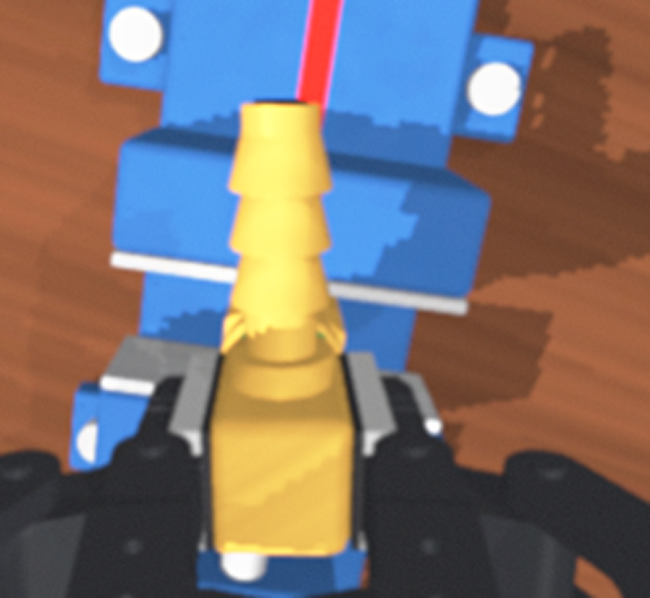

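View pics/scene3.png

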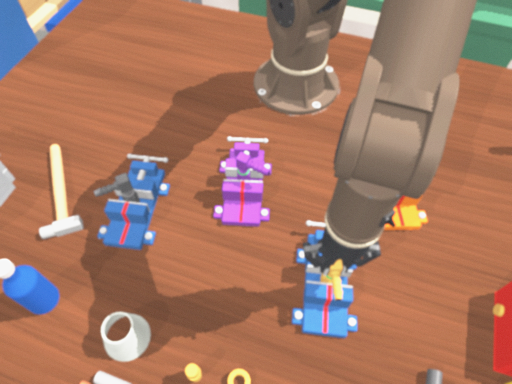

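```bash
cat > meas.py <<'E'
from h import *
import pickle,sys
k=sys.argv[1]; s=pickle.load(open(f's{k}.pkl','rb')); im=cv2.imread(f'pics/wrist{k}.png')
R=np.array(s['tcp_rot']); print('tool z deg',np.degrees(np.arctan2(R[1,2],R[0,2])))
m=red(im); n,l,st,c=cv2.connectedComponentsWithStats(m)
for i in range(1,n):
    if st[i,4]>40 and abs(c[i][0]-265)<60:
        ys,xs=np.where(l==i); print(st[i],c[i])
        rows=np.unique(ys)[3:-3]
        P=onz('wrist',[[xs[ys==r].mean(),r] for r in rows],19,s)
        f=np.polyfit(P[:,0],P[:,1],1);print('stripe deg',np.degrees(np.arctan(f[0])),P.mean(0),'y at x=572.4',np.polyval(f,572.4))
# outlet barbs
b=brass(im); rows=[]
for r in range(125,215,5):
    x=np.where(b[r,215:320]>0)[0]
    if len(x): rows.append([x.min()+215,x.max()+215,r])
rows=np.array(rows);print(rows.tolist())
E
python3 meas.py 3
```

```text
tool z deg 19.949310596388443
[265  72  18  62 606] [273.525 100.779]
stripe deg 12.53398720288206 [647.437 238.116  19.   ] y at x=572.4 221.4343000177917
[[245, 267, 130], [243, 271, 135], [243, 271, 140], [242, 272, 145], [241, 274, 150], [240, 275, 155], [239, 275, 160], [243, 271, 165], [242, 272, 170], [241, 273, 175], [240, 274, 180], [240, 273, 185], [243, 271, 190], [241, 273, 195], [241, 274, 200], [239, 277, 205], [239, 279, 210]]
```

Stripe 12.5°, outlet about 20°, so about 0.13 rad is left. I'll go 0.10 and re-measure, because I mustn't back off.

```bash
python3 -m inch '[[[0,0,0],[0,0.04,0]],[[0,0,0],[0,0.08,0]],[[0,0,0],[0,0.1,0]],[[0,0,0],[0,0.1,0]]]'; python3 st.py
python3 - <<'E'
from h import *
import pickle
s=ctrl.read_state()
pickle.dump(s,open('s4.pkl','wb'))
for n in ('wrist',): cv2.imwrite(f'pics/{n}4.png',ctrl.grab_frame(n))
a=cv2.imread('pics/wrist4.png')[60:320,150:400]
cv2.imwrite('pics/crop4.png',cv2.resize(a,None,fx=2.3,fy=2.3,interpolation=cv2.INTER_CUBIC))
E
python3 meas.py 4
```

```text
time_s: 4.73
tcp_pos: [572.7, 221.7, 111.3]
tcp_rot: [[0.247, -0.001, 0.969], [-0.969, 0.001, 0.247], [-0.001, -1.0, -0.001]]
wrist_force: [-5.1, -1.0, 11.1]
finger_gap: 23.1
4.7333 zdeg 14.31790241265507 F [-5.051 -0.985 11.123] T [-0.428  1.206  0.137] 23.073057094741163 J [-52.079  37.049  39.686 102.685 -29.66   51.17  -74.583] [572.69  221.735 111.284]
tool z deg 14.31790241265507
[257  71  13  58 607] [262.883  99.636]
stripe deg 11.548092259333844 [648.763 238.433  19.   ] y at x=572.4 222.83032599548437
[[246, 267, 130], [243, 271, 135], [243, 271, 140], [242, 272, 145], [241, 274, 150], [240, 275, 155], [239, 275, 160], [243, 271, 165], [242, 272, 170], [241, 273, 175], [240, 275, 180], [240, 273, 185], [243, 271, 190], [242, 273, 195], [240, 274, 200], [239, 277, 205], [238, 278, 210]]
```

View pics/crop4.png

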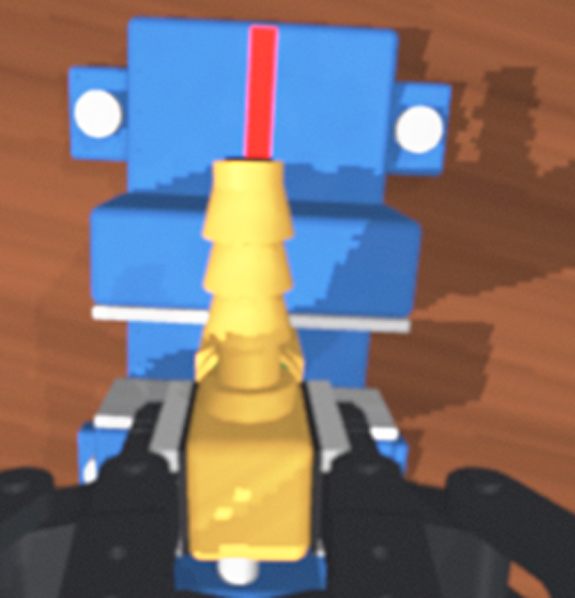

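About 2.3° (0.04 rad) remains.

```bash
python3 -m inch '[[[0,0,0],[0,0.02,0]],[[0,0,0],[0,0.04,0]],[[0,0,0],[0,0.04,0]],[[0,0,0],[0,0.04,0]]]'; python3 st.py
python3 - <<'E'
from h import *
import pickle
s=ctrl.read_state()
pickle.dump(s,open('s5.pkl','wb'))
for n in ('wrist',): cv2.imwrite(f'pics/{n}5.png',ctrl.grab_frame(n))
a=cv2.imread('pics/wrist5.png')[60:320,150:400]
cv2.imwrite('pics/crop5.png',cv2.resize(a,None,fx=2.3,fy=2.3,interpolation=cv2.INTER_CUBIC))
E
python3 meas.py 5
```

```text
time_s: 5.12
tcp_pos: [572.7, 221.7, 111.3]
tcp_rot: [[0.209, -0.001, 0.978], [-0.978, 0.001, 0.209], [-0.001, -1.0, -0.001]]
wrist_force: [-5.2, -1.3, 11.3]
finger_gap: 22.9
5.1167 zdeg 12.089004190033375 F [-5.166 -1.342 11.27 ] T [-0.416  1.142  0.145] 22.911356287808868 J [-52.429  37.225  40.296 102.719 -30.14   51.336 -76.362] [572.656 221.675 111.297]
tool z deg 12.089004190033375
[254  71  11  58 603] [258.751  99.134]
stripe deg 11.230041652194664 [648.661 238.32   19.   ] y at x=572.4 223.1781480824541
[[246, 267, 130], [244, 271, 135], [243, 271, 140], [243, 272, 145], [241, 274, 150], [240, 275, 155], [239, 276, 160], [243, 271, 165], [242, 272, 170], [241, 273, 175], [240, 275, 180], [240, 274, 185], [243, 271, 190], [242, 273, 195], [240, 275, 200], [239, 277, 205], [238, 278, 210]]
```

View pics/crop5.png

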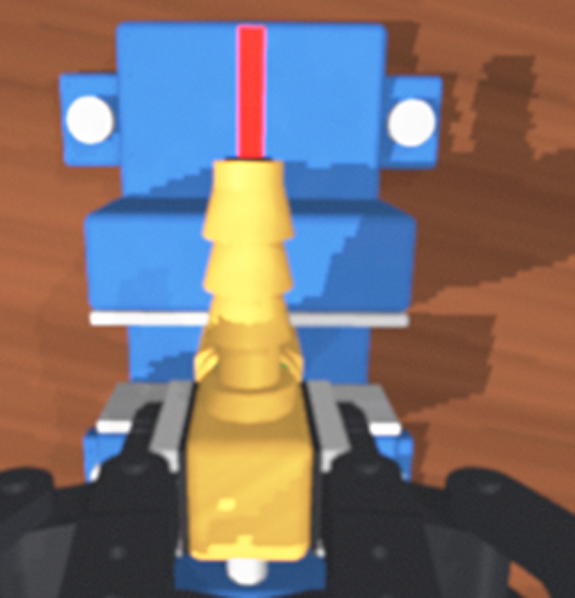

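About 0.7° remains. I'll add a final 0.01 rad, then release and lift.

```bash
python3 -m inch '[[[0,0,0],[0,0.01,0]],[[0,0,0],[0,0.01,0]],[[0,0,0],[0,0.01,0]]]'; 
python3 -m inch '[[[0,0,0],[0,0,0]],[[0,0,0],[0,0,0]],[[0,0,0],[0,0,0]],[[0,0,0],[0,0,0]],[[0,0,0],[0,0,0]],[[0,0,0],[0,0,0]]]' 1
python3 st.py
python3 -m inch '[[[0,-25,0],[0,0,0]],[[0,-60,0],[0,0,0]],[[0,-100,0],[0,0,0]],[[0,-140,0],[0,0,0]],[[0,-140,0],[0,0,0]],[[0,-140,0],[0,0,0]],[[0,-140,0],[0,0,0]]]'
python3 st.py
python3 - <<'E'
from h import *
import pickle
s=ctrl.read_state()
pickle.dump(s,open('s6.pkl','wb'))
for n in ('wrist','top','scene'): cv2.imwrite(f'pics/{n}6.png',ctrl.grab_frame(n))
a=cv2.imread('pics/wrist6.png')[60:240,180:340]
cv2.imwrite('pics/crop6.png',cv2.resize(a,None,fx=3.3,fy=3.3,interpolation=cv2.INTER_CUBIC))
E
```

```text
time_s: 5.42
tcp_pos: [572.6, 221.7, 111.3]
tcp_rot: [[0.2, -0.001, 0.98], [-0.98, 0.001, 0.2], [-0.001, -1.0, -0.001]]
wrist_force: [-5.5, -0.9, 11.9]
finger_gap: 23.1
time_s: 5.92
tcp_pos: [573.1, 221.7, 110.3]
tcp_rot: [[0.199, -0.0, 0.98], [-0.98, -0.0, 0.199], [0.0, -1.0, -0.0]]
wrist_force: [0.6, 0.3, -0.8]
finger_gap: 85.4
5.9167 zdeg 11.502726950557767 F [ 0.602  0.259 -0.838] T [-0.011  0.022 -0.007] 85.38035048792992 J [-52.5    37.372  40.413 102.729 -30.298  51.253 -76.823] [573.108 221.728 110.25 ]
time_s: 6.5
tcp_pos: [572.7, 221.9, 250.0]
tcp_rot: [[0.2, -0.0, 0.98], [-0.98, 0.0, 0.2], [-0.0, -1.0, -0.0]]
wrist_force: [-0.9, -0.8, -0.9]
finger_gap: 85.6
6.5 zdeg 11.514699392681017 F [-0.946 -0.79  -0.921] T [-0.006 -0.007  0.016] 85.59217570036844 J [-56.831  29.044  46.692  94.546 -22.713  66.368 -82.94 ] [572.743 221.884 250.014]
```

View pics/crop6.png

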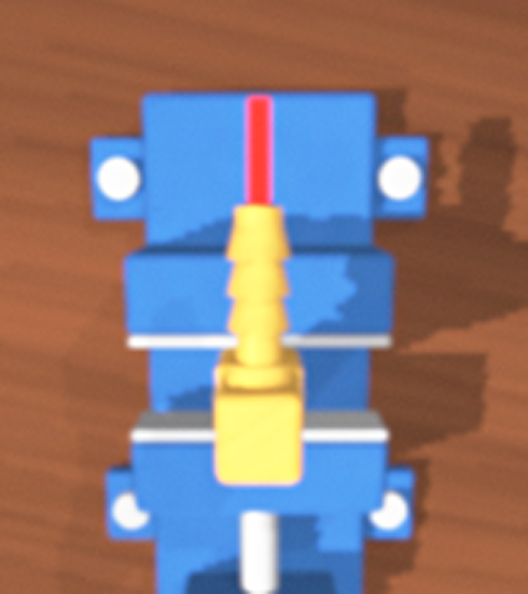

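View pics/scene6.png

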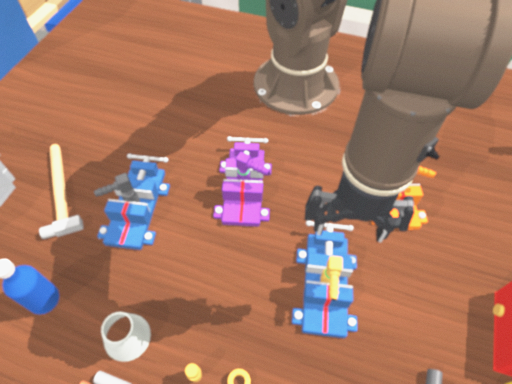

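The outlet tip, the body and the stripe all sit at crop column 259, and nothing is touching them. The iron, orange and purple parts have not moved.

```bash
python3 -c "
from station import ctrl
print(ctrl.close_job())"
```

```text
the job is handed in; nothing more can be done
None
```

The brass elbow is screwed in clockwise onto its seal, and its outlet now points along the red stripe. I turned it about 0.9 rad in all, from roughly 63° to 11.5°, never turned it back, then let go and lifted clear. The job was handed in after about 7 s.

- **Alignment:** in the last wrist picture the outlet tip, the body and the stripe line up at the same column, so I judge the outlet within about 1° of the stripe. My separate stripe measurements ranged from 11.2° to 12.5°, so they differ by about that much.
- **Seal torque:** the wrist torque rose from about 0 to 0.11–0.15 N m near the end, which fits the elbow being on its seal. I only read it with the arm at rest between moves, so I did not see the full 0.25 N m.
- **Other parts:** the iron elbow and the orange and purple look-alikes appeared unmoved in the last scene picture. The gripper was open and nothing was touching the elbow. I read forces only between moves; the largest was about 13 N at the wrist.

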